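Unstack the finished frames into their packing trays

ROBOT

A 6-joint arm with a two-finger parallel gripper is mounted at the origin on the work surface. World frame = base frame: x ahead of the robot, y to its left, z up, the work surface at z = 0. Lengths are in m, angles in rad, forces in N, time in s.
With the tool pointing down it reaches from about 0.35 to 0.85 m from the base axis. Payload 8.1 kg.
Tool frame: the origin (TCP) lies at the centre of the arm's flange, where the gripper is bolted on; the fingertips stand 186 mm ahead of it and the grasp point (between the pads) lies 167 mm ahead of it; z points along the fingers, y is the line along which they close (so a half turn about z gives the same grasp; the last joint's range is limited). The gripper opens to 93 mm and grips with 3 to 60 N. Pads are 15 mm wide; open, the fingers measure 128 mm over their backs; the gripper's body (75 mm by 188 mm) begins 65 mm behind the grasp point.
Start: joints at [1.047, 0.13, 1.488, -0, 1.523, -0.085], TCP at [0.255, 0.543, 0.405] pointing down, gripper open.
Joint ranges: [-2.96, 2.96], [-0.89, 2.26], [0.02, 2.5], [-1.34, 4.48], [0, 2.73], [-2.66, 2.66]. Speed limits (rad/s): [2.39, 2.39, 2.79, 3.14, 3.14, 3.14].

INTERFACE

Orientations are given as a rotation vector (axis times angle).
In Python, from plant import read_state, read_camera, camera_params, robot gives the robot as it stands.
- The arm moves only by the tool carry_out, never from a script. Its argument "targets" is a list of rows, each an object of numbers: "hand": the opening in per cent of the stroke, from 0 (shut) to 100 (fully open); "x", "y", "z": the shift along the tool's x, y, z in m; "ax", "ay", "az": the turn, a rotation vector about the tool's x, y, z in rad. In form: [{"hand": .., "x": .., "y": .., "z": .., "ax": .., "ay": .., "az": ..}, ...]. A call has 1 to 8 rows; each row is the pose to reach, as a shift and turn from the pose commanded when the call began, along the tool's axes at that moment; what a row does not reach only later rows make up. A row lasts 1/8 s, in which the tool goes at most 62.5 mm and 10.7 degrees, less where a joint would pass 70% of its speed; a pose out of reach is approached as far as the arm can. A call with a gripper value outside its range is refused whole. The fingers move at their own pace and stop on an object; "newtons" is the grip in N (left out, the last holds). Time passes only in rows, so rows that repeat a pose let the fingers close. It gives the time, the measured TCP pose, the force, the opening and the grip force at its end, in the units of the state.
- read_state(): the state, without advancing time (a new reading comes with each control period).
- read_camera(name): name is "scene" or "top"; returns (picture, depth): 384x512x3 uint8, blue, green, red; 384x512 float32, m along the optical axis (not along the pixel's ray), 0 where there is no reading.
- camera_params(name): a dict with "fx", "fy", "cx", "cy" (pixels), "position" and "rotation" of the camera in the world. Camera axes: x right, y up, looking along -z (the intrinsics and any distortion apply to the point x, -y, -z); pixel columns grow to the right and rows downward; lengths in m; the calibration is good to about 2 mm. A picture is of the moment at which its call begins. camera_params takes no time and is no camera call.
- robot.close_job(): hands the job in; it is judged then, once.
The state is a dict: "t": time; "q": joint angles; "dq": joint speeds; "joint_torque": joint torques, N m; "tool_pos": TCP position; "orientation": TCP orientation; "force": force on the tool from outside, world axes, zero at the start; "wrist_torque": the same for the moment, N m; "opening": finger opening in m; "gripper_force": force on a finger pad.
Only numpy, scipy, OpenCV 4.12 (cv2) and the standard library are available. Lean on these libraries where they do the work, as an engineer would, in place of code of your own. Each camera call takes 0.05 s, during which the arm holds its last target. There are 200 camera calls.

TASK

Four finished small picture frames are stacked on the framing bench. Take the stack apart one frame at a time and lay each frame, face up, flat and square inside the card packing tray of its own shape and size. They are glazed, so set them down gently without dropping them, and do not knock over the glue bottle.

Things in the scene. Friction and masses are not known exactly. Their poses are not given: they have to be found in the camera images.
- frame_large: Large oblong picture frame, 150 mm (its x) by 62 mm (its y), 0.11 to 0.23 kg, at the bottom of the stack on the bench. Its origin is the centre of its underside, z up. Loose; 22 mm thick; glazed, plain brown wood rails, white mount, face up, flat top and underside.
- frame_medium: Medium oblong picture frame, 108 mm (its x) by 56 mm (its y), 0.08 to 0.16 kg, lying on the large frame, roughly in line with it. Its origin is the centre of its underside, z up. Loose; 22 mm thick; glazed, plain brown wood rails, white mount, face up, flat top and underside.
- frame_square: Small square picture frame, 50 by 50 mm (x, y), 0.055 kg, lying on the medium frame, a little turned. Its origin is the centre of its underside, z up. Loose; 22 mm thick; glazed, plain brown wood rails, white mount, face up, flat top and underside.
- frame_round: Small round picture frame, 42 mm in diameter, 0.035 kg, on top of the stack. Its origin is the centre of its underside, z up. Loose; 22 mm thick; glazed, plain brown wood rails, white mount, face up, flat top and underside.
- tray_large: Largest oblong white card packing tray, open on top, inside 170 mm (its x) by 82 mm (its y): 10 mm spare on every side of the large frame. Fixed to the bench. Floor 3 mm thick, upright lip 4 mm thick all round whose top is 8 mm above the bench; origin at the centre of its underside on the bench, z up, so a frame lying in it has its underside 3 mm above the tray's origin.
- tray_medium: Smaller oblong white card packing tray, inside 128 mm (its x) by 76 mm (its y): 10 mm spare on every side of the medium frame. Fixed to the bench. Floor 3 mm thick, upright lip 4 mm thick all round whose top is 8 mm above the bench; origin at the centre of its underside on the bench, z up, so a frame lying in it has its underside 3 mm above the tray's origin.
- tray_square: Square white card packing tray, inside 70 by 70 mm (x, y): 10 mm spare on every side of the square frame. Fixed to the bench. Floor 3 mm thick, upright lip 4 mm thick all round whose top is 8 mm above the bench; origin at the centre of its underside on the bench, z up, so a frame lying in it has its underside 3 mm above the tray's origin.
- tray_round: Round white card packing tray, inside 62 mm in diameter: 10 mm spare all round the round frame. Fixed to the bench. Floor 3 mm thick, upright lip 4 mm thick all round whose top is 8 mm above the bench; origin at the centre of its underside on the bench, z up, so a frame lying in it has its underside 3 mm above the tray's origin.
- glue: White glue bottle with an orange cap, 48 mm in diameter, 110 mm tall, standing loose on the bench to the robot's left of the trays; origin at the centre of its base, z up. Must stay standing.
Mind the look-alikes: they are no part of the job. Leave any orange or purple look-alike of the frame_large alone. What is shaped like the frame_square but black is not meant.

How it is judged:
At the end, for the whole second after the job is handed in: Each frame is at rest in its own tray: centre within 14.5 mm of the tray's centre, underside under 5 mm above the tray's origin, tilt under 0.05 rad, sides within 0.3 rad of the tray's (round: any turn; half turns of oblongs, quarter turns of the square are equal) (horizontal distance between frame_large and tray_large below 0.0145 m and z of frame_large in the frame of tray_large between 0 and 0.005 m and angle between each of frame_large, frame_medium, frame_square, frame_round's own z axis and vertical below 0.05 rad and angle between the x axis of frame_large and the x axis of tray_large, either way round below 0.3 rad and horizontal distance between frame_medium and tray_medium below 0.0145 m and z of frame_medium in the frame of tray_medium between 0 and 0.005 m and angle between the x axis of frame_medium and the x axis of tray_medium, either way round below 0.3 rad and horizontal distance between frame_square and tray_square below 0.0145 m and z of frame_square in the frame of tray_square between 0 and 0.005 m and (angle between the x axis of frame_square and the x axis of tray_square, either way round below 0.3 rad or angle between the x axis of frame_square and the y axis of tray_square, either way round below 0.3 rad) and horizontal distance between frame_round and tray_round below 0.0145 m and z of frame_round in the frame of tray_round between 0 and 0.005 m and linear speed of each of frame_large, frame_medium, frame_square, frame_round below 0.02 m/s); the robot touches nothing.
It fails at once if the large frame is dropped or knocked (moves faster than 0.7 m/s while not held) (linear speed of frame_large above 0.7 m/s and contact force between the fingers and frame_large below 0.05 N).
It fails at once if the medium frame is dropped or knocked (moves faster than 0.7 m/s while not held) (linear speed of frame_medium above 0.7 m/s and contact force between the fingers and frame_medium below 0.05 N).
It fails at once if the square frame is dropped or knocked (moves faster than 0.7 m/s while not held) (linear speed of frame_square above 0.7 m/s and contact force between the fingers and frame_square below 0.05 N).
It fails at once if the round frame is dropped or knocked (moves faster than 0.7 m/s while not held) (linear speed of frame_round above 0.7 m/s and contact force between the fingers and frame_round below 0.05 N).
It fails at once if the glue bottle is knocked over (tilts more than 0.5 rad) (angle between glue's own z axis and vertical above 0.5 rad).
It also fails if it takes over 109 s, if anything falls off the work surface, if the arm or the gripper's body presses on something with over 40 N, if the wrist force passes 120 N, or if a joint passes its speed limit or range.

## Working session

There is one attempt and no reset: what is moved stays moved. The work goes in short steps, Python scripts to look and compute and a tool call to move; the robot and the scene stay as the last step left them, time stands still between calls to the robot, and variables do not carry over. Pictures are saved under pics/ and viewed, at most 14 in all, crops included, and the job is handed in when it is done.

Besides the shell and the picture viewer there is one more tool, called after ">>>" as a command line: name --argument value ..., lists and objects as JSON in quotes. carry_out: Moves the arm, as the interface text tells. Its arguments: {"type":"object","properties":{"targets":{"type":"array","items":{"type":"object","properties":{"hand":{"type":"number"},"x":{"type":"number"},"y":{"type":"number"},"z":{"type":"number"},"ax":{"type":"number"},"ay":{"type":"number"},"az":{"type":"number"}}}},"newtons":{"type":"number"}},"required":["targets"]}

```bash
mkdir -p pics; ls
python3 - <<'E'
from plant import *
import cv2,numpy as np
print(read_state())
for n in("scene","top"):
    p,d=read_camera(n);cv2.imwrite(f"pics/{n}0.png",p);np.savez(f"{n}0.npz",p=p,d=d);print(n,camera_params(n))
E
```

```text
pics
{'t': 0.0, 'q': array([ 1.04660376e+00,  1.31174151e-01,  1.48929476e+00,  5.75553621e-06,
        1.52296180e+00, -8.53669236e-02]), 'dq': array([-1.55852188e-03, -1.13521710e-03, -4.48068899e-04,  9.27664647e-04,
       -4.82340165e-05, -1.24035442e-03]), 'joint_torque': array([-9.49017522e-04, -5.59873760e+01, -4.91740394e+01,  7.65276840e-02,
        3.64127511e-02, -1.11330869e-04]), 'tool_pos': array([0.25477339, 0.54297296, 0.40367086]), 'orientation': array([-6.83667165e-01, -3.06572932e+00,  2.75095310e-03]), 'force': array([0.79163959, 1.0751196 , 0.00221844]), 'wrist_torque': array([ 0.02817214,  0.02347116, -0.04226364]), 'gripper_force': 0.0, 'opening': 0.0933671329014225}
scene {'fx': 471.6944481891505, 'fy': 471.6944481891505, 'cx': 257.3118005477585, 'cy': 186.3713062560221, 'position': array([1.04434479, 0.0897913 , 0.89285965]), 'rotation': array([0.47883224, 0.50822091, 1.53977353])}
top {'fx': 459.7952361342108, 'fy': 459.7952361342108, 'cx': 250.18195305486563, 'cy': 187.35018145832925, 'position': array([0.41410703, 0.0745939 , 1.1564995 ]), 'rotation': array([ 0.03187074, -0.05145431, -1.59076689])}
```

View pics/scene0.png

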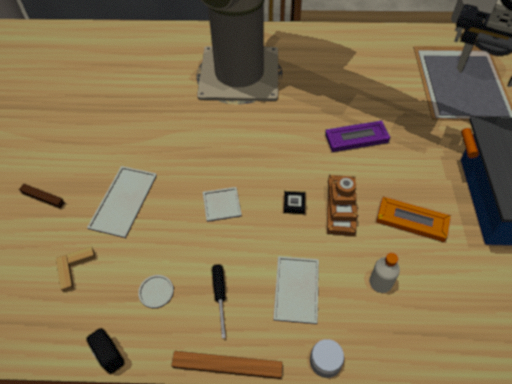

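View pics/top0.png

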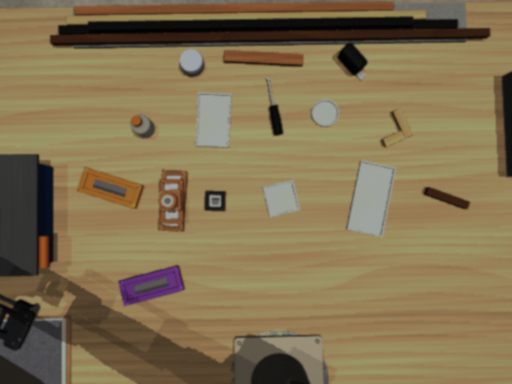

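Both views show the stack at top (172,200) and scene (342,205). Trays in the top view are large (370,198), medium (213,120), square (281,198) and round (324,113), with the glue at (142,125). Look-alikes are the orange frame (110,187), purple frame (152,285), black square (215,201) and a white lid or jar (192,62), which could pass for the round tray. I choose the plain brown stack and the flat card trays.

```bash
cat > h.py <<'E'
from plant import *
import cv2,numpy as np
from scipy.spatial.transform import Rotation as R
def cast(n,uv,z):
    c=camera_params(n);uv=np.atleast_2d(np.asarray(uv,float))
    d=np.c_[(uv[:,0]-c['cx'])/c['fx'],-(uv[:,1]-c['cy'])/c['fy'],-np.ones(len(uv))]@R.from_rotvec(c['rotation']).as_matrix().T
    return c['position']+d*((z-c['position'][2])/d[:,2])[:,None]
def cloud(n,d):
    c=camera_params(n);v,u=np.mgrid[:d.shape[0],:d.shape[1]]
    P=np.dstack([(u-c['cx'])/c['fx']*d,-(v-c['cy'])/c['fy']*d,-d])
    return P@R.from_rotvec(c['rotation']).as_matrix().T+c['position']
def rect(P):  # min-area rectangle of world xy points: centre, long, short, yaw of long side
    (x,y),(w,h),a=cv2.minAreaRect((np.asarray(P)[:,:2]*1000).astype(np.float32))
    if w<h: w,h,a=h,w,a+90
    return np.round([x,y,w,h,(a+90)%180-90],1)
E
python3 - <<'E'
from h import *
for n,seeds in(("top",dict(large=(370,198),medium=(213,120),square=(281,198),round=(324,113))),("scene",dict(large=(123,200),medium=(297,290),square=(222,204),round=(156,292)))):
    f=np.load(n+"0.npz");p,d=f['p'],f['d'];P=cloud(n,d)
    hsv=cv2.cvtColor(p,cv2.COLOR_BGR2HSV);m=((hsv[...,1]<60)&(hsv[...,2]>110)).astype(np.uint8)
    _,l=cv2.connectedComponents(m,connectivity=4)
    for k,(u,v) in seeds.items():
        c,_=cv2.findContours((l==l[v,u]).astype(np.uint8),0,2);c=max(c,key=cv2.contourArea)[:,0]
        print(n,k,rect(cast(n,c,.006)),P[v,u].round(3))
    # stack: height levels
    b=(abs(P[...,1]-P[200,172,1] if n=="top" else P[...,1]-P[205,342,1])<.09)
    u0,v0=(172,200) if n=="top" else (342,205)
    w=np.zeros(b.shape,bool);w[v0-45:v0+45,u0-18:u0+18]=1
    for i in range(1,5):
        s=w&(abs(P[...,2]-.022*i)<.006)
        Q=P[s]; print(n,i,s.sum(),rect(Q) if len(Q)>5 else '',Q[:,2].mean().round(4))
    v0,u0=v0,u0
    cv2.imwrite(f"pics/{n}crop.png",cv2.resize(p[v0-45:v0+45,u0-45:u0+45],(540,540),interpolation=cv2.INTER_CUBIC))
a=[cv2.imread(f"pics/{n}crop.png") for n in("top","scene")]
cv2.imwrite("pics/crop.png",cv2.resize(np.hstack(a),(800,400)))
E
```

```text
top large [ 442.  -243.5  180.1   92.9  -13.4] [ 0.442 -0.242  0.001]
top medium [648.6 150.2 138.3  86.5  -3.7] [0.647 0.15  0.004]
top square [446.8 -16.7  79.9  79.2 -78.3] [ 0.447 -0.017  0.004]
top round [ 661.  -132.5   69.1   68.7   -1.1] [ 0.66  -0.131  0.005]
top 1 480 [446.1 251.5 150.1  63.5  -4.6] 0.0226
top 2 588 [443.8 250.8 106.8  56.1  -0.5] 0.0441
top 3 187 [ 4.464e+02  2.502e+02  4.990e+01  4.970e+01 -1.000e-01] 0.067
top 4 252 [443.9 252.9  39.8  39.5  88.4] 0.0893
scene large [ 444.5 -244.9  180.8   92.1  -13.5] [ 0.441 -0.246 -0.001]
scene medium [651.  148.2 138.3  85.   -3.7] [0.654 0.149 0.003]
scene square [448.7 -18.2  79.3  78.4  11.7] [ 0.449 -0.017  0.001]
scene round [ 663.8 -134.2   68.9   68.4  -88.5] [ 0.665 -0.134  0.001]
scene 1 413 [449.5 251.5 153.6  62.7  -4.1] 0.0206
scene 2 447 [4.471e+02 2.506e+02 1.116e+02 5.690e+01 4.000e-01] 0.0423
scene 3 229 [449.8 249.9  52.2  49.8   1.5] 0.065
scene 4 261 [447.7 252.1  42.8  38.3  -4.2] 0.0869
```

View pics/crop.png

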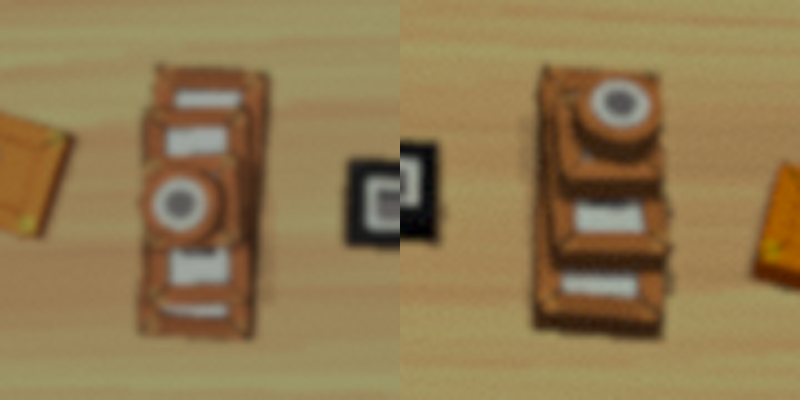

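The crop confirms it: four plain brown frames stacked (round on top, then square, medium and large), with black and orange frames only beside it. Heights and sizes match the description, so I set out now.

```bash
cat >> h.py <<'E'
def go(x,y,tip,yaw):  # mm, mm, mm (fingertips), deg of frame x axis; closing line lies along frame y
    s=read_state();M=R.from_rotvec(s['orientation'])
    ye=np.deg2rad(yaw);T=np.array([[-np.cos(ye),-np.sin(ye),0],[-np.sin(ye),np.cos(ye),0],[0,0,-1]])
    T=R.from_matrix(np.c_[T[0]*0+[-np.cos(ye),-np.sin(ye),0],[-np.sin(ye),np.cos(ye),0],[0,0,-1]])
    sh=M.inv().apply(np.array([x,y,tip+186])/1000-s['tool_pos'])
    print("shift",sh.round(4),"turn",(M.inv()*T).as_rotvec().round(3),"t",round(s['t'],2),"open",round(s['opening'],4),"grip",round(s['gripper_force'],1))
E
sed -i '/T=np.array(\[\[/s/;T=.*//' h.py; sed -i 's/T\[0\]\*0+//' h.py
python3 - <<'E'
from h import *
go(446,252,130,0)
print(cast("top",[(135,120)],.11))
E
```

```text
shift [-0.2967 -0.182   0.088 ] turn [-0.002 -0.001 -0.439] t 0.1 open 0.0932 grip 0.0
[[0.6291222  0.32157916 0.11      ]]
```

>>> carry_out --targets '[{"x":-0.297,"y":-0.182,"z":0.02,"az":-0.44,"hand":100},{"x":-0.297,"y":-0.182,"z":0.02,"az":-0.44,"hand":100},{"x":-0.297,"y":-0.182,"z":0.02,"az":-0.44,"hand":100},{"x":-0.297,"y":-0.182,"z":0.02,"az":-0.44,"hand":100},{"x":-0.297,"y":-0.182,"z":0.02,"az":-0.44,"hand":100},{"x":-0.297,"y":-0.182,"z":0.06,"az":-0.44,"hand":80},{"x":-0.297,"y":-0.182,"z":0.088,"az":-0.44,"hand":70},{"x":-0.297,"y":-0.182,"z":0.088,"az":-0.44,"hand":70}]' --newtons 15

```text
schema error: expected keys hand, x, y, z, ax, ay, az
```

```bash
python3 -c "
from h import *
go(446,252,74,0)
p,d=read_camera('scene');cv2.imwrite('pics/s1.png',cv2.resize(p[120:270,260:430],(680,600)))"
```

```text
shift [-0.2967 -0.1819  0.144 ] turn [-0.002 -0.001 -0.439] t 0.1 open 0.0932 grip 0.0
```

View pics/s1.png

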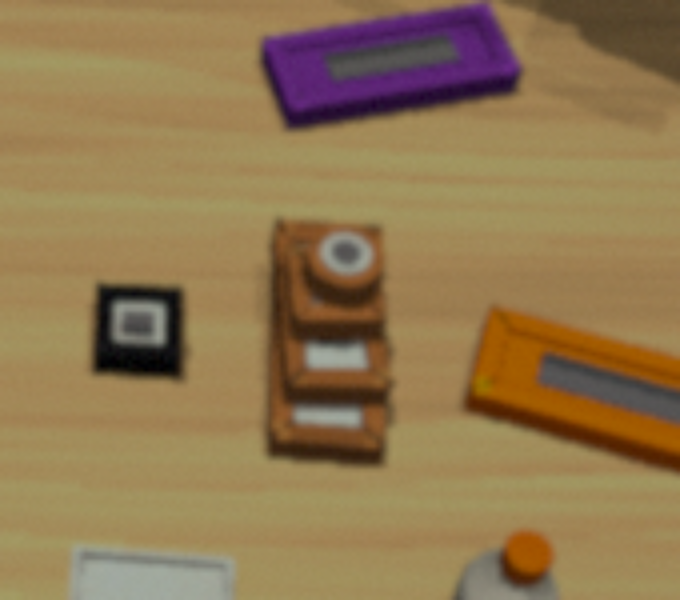

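The move was refused because every row needs all its keys, so this picture shows the stack untouched.

>>> carry_out --targets '[{"x":-0.297,"y":-0.182,"z":0.02,"ax":0,"ay":0,"az":-0.44,"hand":100},{"x":-0.297,"y":-0.182,"z":0.02,"ax":0,"ay":0,"az":-0.44,"hand":100},{"x":-0.297,"y":-0.182,"z":0.02,"ax":0,"ay":0,"az":-0.44,"hand":100},{"x":-0.297,"y":-0.182,"z":0.02,"ax":0,"ay":0,"az":-0.44,"hand":100},{"x":-0.297,"y":-0.182,"z":0.02,"ax":0,"ay":0,"az":-0.44,"hand":100},{"x":-0.297,"y":-0.182,"z":0.06,"ax":0,"ay":0,"az":-0.44,"hand":80},{"x":-0.297,"y":-0.182,"z":0.088,"ax":0,"ay":0,"az":-0.44,"hand":70},{"x":-0.297,"y":-0.182,"z":0.088,"ax":0,"ay":0,"az":-0.44,"hand":70}]' --newtons 15

```text
t: 1.15
tool_pos: [0.4455, 0.2512, 0.314]
orientation: [-0.0, -3.136, 0.003]
force: [-0.2, 0.1, 0.3]
opening: 0.068
gripper_force: 0.0
```

```bash
python3 -c "
from h import *
go(446,252,74,0)
p,d=read_camera('scene');cv2.imwrite('pics/s2.png',cv2.resize(p[120:270,260:430],(680,600)))"
```

```text
shift [-0.0007  0.0009  0.054 ] turn [-0.002 -0.005 -0.   ] t 1.15 open 0.068 grip 0.0
```

View pics/s2.png

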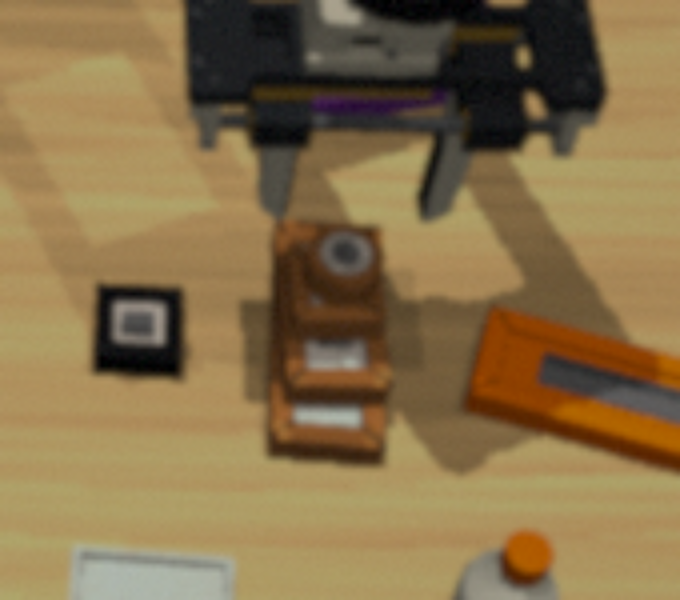

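The open fingers straddle the round frame (340,255 in the crop), so I descend and close.

>>> carry_out --targets '[{"x":-0.001,"y":0.001,"z":0.03,"ax":0,"ay":0,"az":0,"hand":70},{"x":-0.001,"y":0.001,"z":0.054,"ax":0,"ay":0,"az":0,"hand":70},{"x":-0.001,"y":0.001,"z":0.054,"ax":0,"ay":0,"az":0,"hand":60},{"x":-0.001,"y":0.001,"z":0.054,"ax":0,"ay":0,"az":0,"hand":52},{"x":-0.001,"y":0.001,"z":0.054,"ax":0,"ay":0,"az":0,"hand":46},{"x":-0.001,"y":0.001,"z":0.054,"ax":0,"ay":0,"az":0,"hand":38},{"x":-0.001,"y":0.001,"z":0.054,"ax":0,"ay":0,"az":0,"hand":30},{"x":-0.001,"y":0.001,"z":0.054,"ax":0,"ay":0,"az":0,"hand":30}]' --newtons 15

```text
t: 2.2
tool_pos: [0.448, 0.2536, 0.2643]
orientation: [-0.002, 3.139, 0.002]
force: [-0.7, 1.2, 6.3]
opening: 0.0412
gripper_force: 15.0
```

```bash
python3 -c "
from h import *
go(446,252,150,0);go(662,-133,60,0)"
```

```text
shift [ 0.0019 -0.0015 -0.0717] turn [0.001 0.002 0.001] t 2.2 open 0.0412 grip 15.0
shift [-0.2135 -0.3868  0.0183] turn [0.001 0.002 0.001] t 2.2 open 0.0412 grip 15.0
```

>>> carry_out --targets '[{"x":0,"y":0,"z":-0.01,"ax":0,"ay":0,"az":0,"hand":30},{"x":0,"y":0,"z":-0.03,"ax":0,"ay":0,"az":0,"hand":30},{"x":0,"y":0,"z":-0.06,"ax":0,"ay":0,"az":0,"hand":30},{"x":0,"y":0,"z":-0.076,"ax":0,"ay":0,"az":0,"hand":30},{"x":0,"y":0,"z":-0.076,"ax":0,"ay":0,"az":0,"hand":30}]' --newtons 15

```text
t: 2.82
tool_pos: [0.4479, 0.2534, 0.3403]
orientation: [-0.002, 3.139, 0.002]
force: [-0.2, -0.6, -0.2]
opening: 0.0416
gripper_force: 15.0
```

```bash
python3 -c "
from h import *
go(662,-133,60,0)
p,d=read_camera('scene');cv2.imwrite('pics/s3.png',cv2.resize(p[80:270,240:430],(600,600)))"
```

```text
shift [-0.2134 -0.3867  0.0944] turn [0.001 0.003 0.001] t 2.83 open 0.0416 grip 15.0
```

View pics/s3.png

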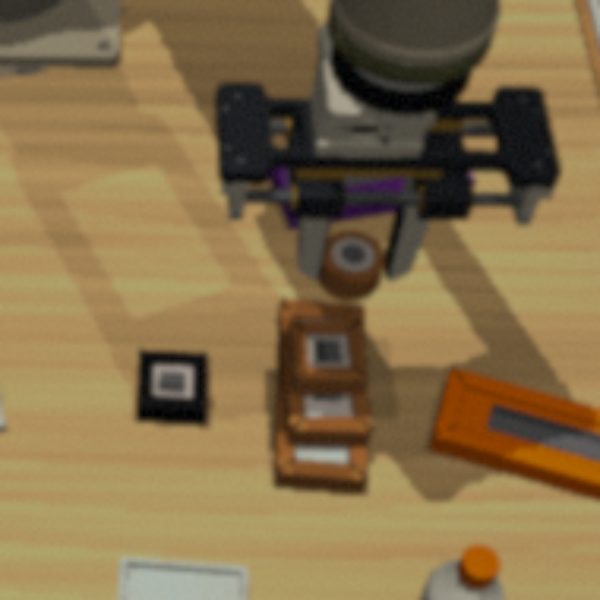

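The round frame is held level between the fingers (350,260) and the square stays on the stack (325,350). I carry the round frame to its tray.

>>> carry_out --targets '[{"x":-0.02,"y":-0.037,"z":0.0,"ax":0,"ay":0,"az":0,"hand":30},{"x":-0.048,"y":-0.087,"z":0.0,"ax":0,"ay":0,"az":0,"hand":30},{"x":-0.078,"y":-0.142,"z":0.0,"ax":0,"ay":0,"az":0,"hand":30},{"x":-0.108,"y":-0.196,"z":0.02,"ax":0,"ay":0,"az":0,"hand":30},{"x":-0.137,"y":-0.25,"z":0.04,"ax":0,"ay":0,"az":0,"hand":30},{"x":-0.167,"y":-0.304,"z":0.06,"ax":0,"ay":0,"az":0,"hand":30},{"x":-0.195,"y":-0.355,"z":0.08,"ax":0,"ay":0,"az":0,"hand":30},{"x":-0.2134,"y":-0.3867,"z":0.0944,"ax":0,"ay":0,"az":0,"hand":30}]' --newtons 15

```text
t: 3.88
tool_pos: [0.6611, -0.1356, 0.2411]
orientation: [-0.0, -3.138, -0.001]
force: [1.0, 0.7, 1.0]
opening: 0.0413
gripper_force: 15.0
```

>>> carry_out --targets '[{"x":0,"y":0,"z":0,"ax":0,"ay":0,"az":0,"hand":30},{"x":0,"y":0,"z":0,"ax":0,"ay":0,"az":0,"hand":30}]' --newtons 15

```text
t: 4.12
tool_pos: [0.6606, -0.1328, 0.2427]
orientation: [0.001, -3.139, -0.002]
force: [1.2, 1.1, -1.0]
opening: 0.0414
gripper_force: 15.0
```

```bash
python3 -c "
from h import *
go(662,-133,20,0);go(662,-133,13,0)
p,d=read_camera('scene');cv2.imwrite('pics/s4.png',cv2.resize(p[190:350,80:240],(600,600)))"
```

```text
shift [-0.0015 -0.0002  0.0367] turn [ 0.001 -0.003  0.001] t 4.12 open 0.0414 grip 15.0
shift [-0.0015 -0.0002  0.0437] turn [ 0.001 -0.003  0.001] t 4.12 open 0.0414 grip 15.0
```

View pics/s4.png

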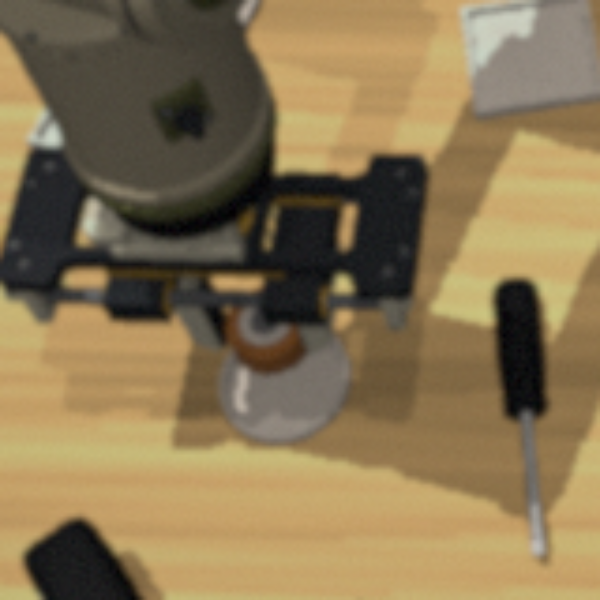

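The held frame (265,340) hangs just behind and above the tray (285,385), as it should in this oblique view. I lower it slowly.

>>> carry_out --targets '[{"x":-0.001,"y":0,"z":0.02,"ax":0,"ay":0,"az":0,"hand":30},{"x":-0.001,"y":0,"z":0.034,"ax":0,"ay":0,"az":0,"hand":30},{"x":-0.001,"y":0,"z":0.038,"ax":0,"ay":0,"az":0,"hand":30},{"x":-0.001,"y":0,"z":0.04,"ax":0,"ay":0,"az":0,"hand":30},{"x":-0.001,"y":0,"z":0.041,"ax":0,"ay":0,"az":0,"hand":30},{"x":-0.001,"y":0,"z":0.042,"ax":0,"ay":0,"az":0,"hand":30},{"x":-0.001,"y":0,"z":0.042,"ax":0,"ay":0,"az":0,"hand":30}]' --newtons 15

```text
t: 5.05
tool_pos: [0.6624, -0.1333, 0.2027]
orientation: [-0.002, 3.141, -0.0]
force: [-0.8, 0.0, -0.8]
opening: 0.0416
gripper_force: 15.0
```

>>> carry_out --targets '[{"x":0,"y":0,"z":0.001,"ax":0,"ay":0,"az":0,"hand":30},{"x":0,"y":0,"z":0.002,"ax":0,"ay":0,"az":0,"hand":30},{"x":0,"y":0,"z":0.003,"ax":0,"ay":0,"az":0,"hand":30},{"x":0,"y":0,"z":0.003,"ax":0,"ay":0,"az":0,"hand":30}]' --newtons 15

```text
t: 5.55
tool_pos: [0.6625, -0.1333, 0.2013]
orientation: [-0.002, 3.141, -0.0]
force: [-6.9, 1.8, 12.6]
opening: 0.0412
gripper_force: 15.0
```

Contact is felt, so I release gently and rise.

>>> carry_out --targets '[{"x":0,"y":0,"z":-0.001,"ax":0,"ay":0,"az":0,"hand":30},{"x":0,"y":0,"z":-0.001,"ax":0,"ay":0,"az":0,"hand":50},{"x":0,"y":0,"z":-0.001,"ax":0,"ay":0,"az":0,"hand":70},{"x":0,"y":0,"z":-0.001,"ax":0,"ay":0,"az":0,"hand":75},{"x":0,"y":0,"z":-0.001,"ax":0,"ay":0,"az":0,"hand":75},{"x":0,"y":0,"z":-0.03,"ax":0,"ay":0,"az":0,"hand":75},{"x":0,"y":0,"z":-0.08,"ax":0,"ay":0,"az":0,"hand":75},{"x":0,"y":0,"z":-0.1,"ax":0,"ay":0,"az":0,"hand":75}]' --newtons 15

```text
t: 6.55
tool_pos: [0.6633, -0.1335, 0.3033]
orientation: [-0.002, 3.137, -0.002]
force: [-0.2, -0.9, 0.1]
opening: 0.0698
gripper_force: 0.0
```

```bash
cat >> h.py <<'E'
def stack(n,i,c=(.447,.251),r=.09):
    p,d=read_camera(n);P=cloud(n,d);Q=P[(abs(P[...,2]-.022*i)<.006)&(abs(P[...,0]-c[0])<r)&(abs(P[...,1]-c[1])<.045)]
    print(n,i,rect(Q),Q[:,2].mean().round(4));return p
E
python3 -c "
from h import *
p=stack('scene',3);stack('top',3);cv2.imwrite('pics/s5.png',p)
go(448,250,130,0)"
```

```text
scene 3 [449.  250.2  53.3  50.5   2.2] 0.0638
top 3 [446.  250.4  50.   50.  -89. ] 0.0659
shift [ 0.2148  0.3837 -0.015 ] turn [-0.002  0.006  0.001] t 6.65 open 0.0693 grip 0.0
```

View pics/s5.png

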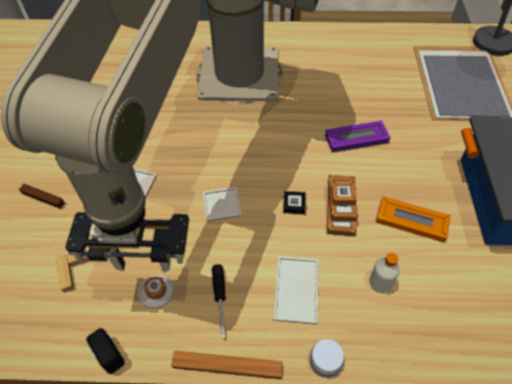

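The round frame lies centred in its tray (154,289). Next is the square.

>>> carry_out --targets '[{"x":0.215,"y":0.384,"z":0.0,"ax":0,"ay":0,"az":-0.02,"hand":80},{"x":0.215,"y":0.384,"z":0.0,"ax":0,"ay":0,"az":-0.02,"hand":80},{"x":0.215,"y":0.384,"z":0.0,"ax":0,"ay":0,"az":-0.02,"hand":80},{"x":0.215,"y":0.384,"z":0.0,"ax":0,"ay":0,"az":-0.02,"hand":80},{"x":0.215,"y":0.384,"z":0.0,"ax":0,"ay":0,"az":-0.02,"hand":80},{"x":0.215,"y":0.384,"z":0.0,"ax":0,"ay":0,"az":-0.02,"hand":80},{"x":0.215,"y":0.384,"z":0.0,"ax":0,"ay":0,"az":-0.02,"hand":80},{"x":0.215,"y":0.384,"z":0.015,"ax":0,"ay":0,"az":-0.02,"hand":80}]' --newtons 15

```text
t: 7.65
tool_pos: [0.4446, 0.2536, 0.2831]
orientation: [0.042, -3.14, -0.001]
force: [0.2, -0.9, -0.1]
opening: 0.0741
gripper_force: 0.0
```

>>> carry_out --targets '[{"x":0,"y":0,"z":0,"ax":0,"ay":0,"az":0,"hand":80},{"x":0,"y":0,"z":0,"ax":0,"ay":0,"az":0,"hand":80}]' --newtons 15

```text
t: 7.9
tool_pos: [0.4473, 0.2493, 0.2834]
orientation: [0.031, -3.14, 0.002]
force: [-0.3, -0.1, -0.2]
opening: 0.0742
gripper_force: 0.0
```

```bash
python3 -c "
from h import *
go(447.5,250,53,1)"
```

```text
shift [-0.0003  0.0008  0.0444] turn [-0.001 -0.001  0.002] t 7.9 open 0.0742 grip 0.0
```

>>> carry_out --targets '[{"x":0,"y":0.001,"z":0.025,"ax":0,"ay":0,"az":0,"hand":80},{"x":0,"y":0.001,"z":0.044,"ax":0,"ay":0,"az":0,"hand":80},{"x":0,"y":0.001,"z":0.044,"ax":0,"ay":0,"az":0,"hand":70},{"x":0,"y":0.001,"z":0.044,"ax":0,"ay":0,"az":0,"hand":60},{"x":0,"y":0.001,"z":0.044,"ax":0,"ay":0,"az":0,"hand":52},{"x":0,"y":0.001,"z":0.044,"ax":0,"ay":0,"az":0,"hand":45},{"x":0,"y":0.001,"z":0.044,"ax":0,"ay":0,"az":0,"hand":40},{"x":0,"y":0.001,"z":0.044,"ax":0,"ay":0,"az":0,"hand":40}]' --newtons 15

```text
t: 8.9
tool_pos: [0.4473, 0.2517, 0.2413]
orientation: [-0.033, 3.14, 0.001]
force: [-1.0, -1.2, 5.8]
opening: 0.0498
gripper_force: 15.0
```

>>> carry_out --targets '[{"x":0,"y":0,"z":-0.008,"ax":0,"ay":0,"az":0,"hand":40},{"x":0,"y":0,"z":-0.025,"ax":0,"ay":0,"az":0,"hand":40},{"x":0,"y":0,"z":-0.05,"ax":0,"ay":0,"az":0,"hand":40},{"x":0,"y":0,"z":-0.06,"ax":0,"ay":0,"az":0,"hand":40},{"x":0,"y":0,"z":-0.06,"ax":0,"ay":0,"az":0,"hand":40}]' --newtons 15

```text
t: 9.52
tool_pos: [0.4472, 0.2517, 0.3015]
orientation: [-0.033, 3.139, 0.001]
force: [-0.2, -0.0, -1.5]
opening: 0.0502
gripper_force: 15.0
```

```bash
python3 -c "
from h import *
go(448,-17.5,50,11.7)
stack('scene',2)"
```

```text
shift [ 0.005  -0.2692  0.0653] turn [ 0.001  0.002 -0.183] t 9.53 open 0.0502 grip 15.0
scene 2 [4.501e+02 2.504e+02 1.047e+02 5.620e+01 3.000e-01] 0.0417
```

>>> carry_out --targets '[{"x":0.001,"y":-0.03,"z":0.0,"ax":0,"ay":0,"az":-0.03,"hand":40},{"x":0.002,"y":-0.075,"z":0.0,"ax":0,"ay":0,"az":-0.06,"hand":40},{"x":0.003,"y":-0.13,"z":0.0,"ax":0,"ay":0,"az":-0.1,"hand":40},{"x":0.004,"y":-0.185,"z":0.02,"ax":0,"ay":0,"az":-0.14,"hand":40},{"x":0.005,"y":-0.235,"z":0.04,"ax":0,"ay":0,"az":-0.18,"hand":40},{"x":0.005,"y":-0.269,"z":0.06,"ax":0,"ay":0,"az":-0.18,"hand":40},{"x":0.005,"y":-0.269,"z":0.065,"ax":0,"ay":0,"az":-0.18,"hand":40},{"x":0.005,"y":-0.269,"z":0.065,"ax":0,"ay":0,"az":-0.18,"hand":40}]' --newtons 15

```text
t: 10.58
tool_pos: [0.447, -0.0172, 0.2344]
orientation: [0.314, -3.124, -0.001]
force: [-0.1, -0.2, -0.5]
opening: 0.0494
gripper_force: 15.0
```

```bash
python3 -c "
from h import *
go(448,-17.5,14,11.7)"
```

```text
shift [-0.001  -0.0006  0.0344] turn [ 0.001 -0.002 -0.004] t 10.57 open 0.0494 grip 15.0
```

>>> carry_out --targets '[{"x":-0.001,"y":0,"z":0.018,"ax":0,"ay":0,"az":0,"hand":40},{"x":-0.001,"y":0,"z":0.028,"ax":0,"ay":0,"az":0,"hand":40},{"x":-0.001,"y":0,"z":0.031,"ax":0,"ay":0,"az":0,"hand":40},{"x":-0.001,"y":0,"z":0.032,"ax":0,"ay":0,"az":0,"hand":40},{"x":-0.001,"y":0,"z":0.033,"ax":0,"ay":0,"az":0,"hand":40},{"x":-0.001,"y":0,"z":0.034,"ax":0,"ay":0,"az":0,"hand":40},{"x":-0.001,"y":0,"z":0.034,"ax":0,"ay":0,"az":0,"hand":40}]' --newtons 15

```text
t: 11.45
tool_pos: [0.4485, -0.0174, 0.2015]
orientation: [-0.315, 3.126, -0.0]
force: [-0.3, -0.2, -1.6]
opening: 0.0495
gripper_force: 15.0
```

>>> carry_out --targets '[{"x":0,"y":0,"z":0.001,"ax":0,"ay":0,"az":0,"hand":40},{"x":0,"y":0,"z":0.002,"ax":0,"ay":0,"az":0,"hand":40},{"x":0,"y":0,"z":0.003,"ax":0,"ay":0,"az":0,"hand":40},{"x":0,"y":0,"z":0.003,"ax":0,"ay":0,"az":0,"hand":40}]' --newtons 15

```text
t: 11.95
tool_pos: [0.4489, -0.0173, 0.1998]
orientation: [-0.316, 3.125, 0.0]
force: [-7.8, 0.8, 16.3]
opening: 0.05
gripper_force: 15.0
```

>>> carry_out --targets '[{"x":0,"y":0,"z":-0.001,"ax":0,"ay":0,"az":0,"hand":40},{"x":0,"y":0,"z":-0.001,"ax":0,"ay":0,"az":0,"hand":58},{"x":0,"y":0,"z":-0.001,"ax":0,"ay":0,"az":0,"hand":75},{"x":0,"y":0,"z":-0.001,"ax":0,"ay":0,"az":0,"hand":80},{"x":0,"y":0,"z":-0.001,"ax":0,"ay":0,"az":0,"hand":80},{"x":0,"y":0,"z":-0.03,"ax":0,"ay":0,"az":0,"hand":80},{"x":0,"y":0,"z":-0.06,"ax":0,"ay":0,"az":0,"hand":80},{"x":0,"y":0,"z":-0.08,"ax":0,"ay":0,"az":0,"hand":80}]' --newtons 15

```text
t: 12.95
tool_pos: [0.4488, -0.0173, 0.2798]
orientation: [-0.315, 3.124, -0.001]
force: [0.6, 1.3, 0.1]
opening: 0.0744
gripper_force: 0.0
```

```bash
python3 -c "
from h import *
p=stack('scene',2);stack('top',2);cv2.imwrite('pics/s6.png',p)
go(447,250.5,80,0)"
```

```text
scene 2 [447.  250.8 110.3  56.2   0.6] 0.0417
top 2 [443.9 250.8 106.6  56.4  -0.9] 0.0438
shift [-0.0509  0.2631  0.0146] turn [-0.001  0.005  0.201] t 13.05 open 0.0747 grip 0.0
```

View pics/s6.png

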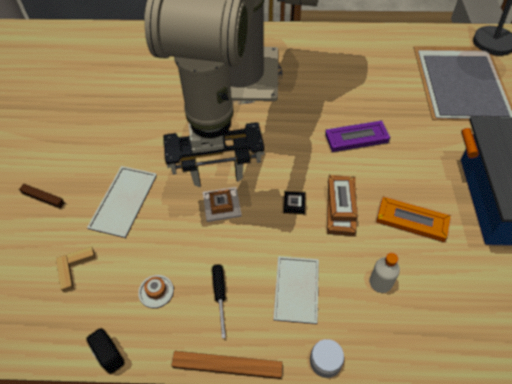

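The square frame lies in its tray (222,203) and the medium one is free on the large (342,195). I go to the medium frame.

>>> carry_out --targets '[{"x":-0.051,"y":0.263,"z":0.0,"ax":0,"ay":0,"az":0.2,"hand":88},{"x":-0.051,"y":0.263,"z":0.0,"ax":0,"ay":0,"az":0.2,"hand":88},{"x":-0.051,"y":0.263,"z":0.0,"ax":0,"ay":0,"az":0.2,"hand":88},{"x":-0.051,"y":0.263,"z":0.0,"ax":0,"ay":0,"az":0.2,"hand":88},{"x":-0.051,"y":0.263,"z":0.0,"ax":0,"ay":0,"az":0.2,"hand":88},{"x":-0.051,"y":0.263,"z":0.015,"ax":0,"ay":0,"az":0.2,"hand":88},{"x":-0.051,"y":0.263,"z":0.015,"ax":0,"ay":0,"az":0.2,"hand":88},{"x":-0.051,"y":0.263,"z":0.015,"ax":0,"ay":0,"az":0.2,"hand":88}]' --newtons 25

```text
t: 14.05
tool_pos: [0.4458, 0.2493, 0.2626]
orientation: [-0.0, -3.14, 0.001]
force: [-0.5, 0.3, 0.5]
opening: 0.0818
gripper_force: 0.0
```

```bash
python3 -c "
from h import *
go(445.5,250.8,31,0)"
```

```text
shift [0.0003 0.0015 0.0456] turn [-0.001 -0.001 -0.   ] t 14.05 open 0.0818 grip 0.0
```

>>> carry_out --targets '[{"x":0,"y":0.001,"z":0.025,"ax":0,"ay":0,"az":0,"hand":88},{"x":0,"y":0.001,"z":0.045,"ax":0,"ay":0,"az":0,"hand":88},{"x":0,"y":0.001,"z":0.045,"ax":0,"ay":0,"az":0,"hand":78},{"x":0,"y":0.001,"z":0.045,"ax":0,"ay":0,"az":0,"hand":68},{"x":0,"y":0.001,"z":0.045,"ax":0,"ay":0,"az":0,"hand":60},{"x":0,"y":0.001,"z":0.045,"ax":0,"ay":0,"az":0,"hand":52},{"x":0,"y":0.001,"z":0.045,"ax":0,"ay":0,"az":0,"hand":45},{"x":0,"y":0.001,"z":0.045,"ax":0,"ay":0,"az":0,"hand":45}]' --newtons 25

```text
t: 15.05
tool_pos: [0.4465, 0.2518, 0.2195]
orientation: [-0.002, 3.14, 0.001]
force: [-0.6, -2.8, 5.4]
opening: 0.0557
gripper_force: 25.0
```

>>> carry_out --targets '[{"x":0,"y":0,"z":-0.008,"ax":0,"ay":0,"az":0,"hand":45},{"x":0,"y":0,"z":-0.025,"ax":0,"ay":0,"az":0,"hand":45},{"x":0,"y":0,"z":-0.05,"ax":0,"ay":0,"az":0,"hand":45},{"x":0,"y":0,"z":-0.06,"ax":0,"ay":0,"az":0,"hand":45},{"x":0,"y":0,"z":-0.06,"ax":0,"ay":0,"az":0,"hand":45}]' --newtons 25

```text
t: 15.68
tool_pos: [0.4463, 0.2518, 0.2796]
orientation: [-0.002, 3.139, 0.002]
force: [0.2, 0.1, -1.3]
opening: 0.0559
gripper_force: 25.0
```

```bash
python3 -c "
from h import *
go(649.5,149.3,50,-3.7)
stack('scene',1)"
```

```text
shift [-0.203  -0.1028  0.0439] turn [0.001 0.002 0.066] t 15.68 open 0.0559 grip 25.0
scene 1 [466.4 250.6 120.2  62.1  -4.4] 0.0198
```

>>> carry_out --targets '[{"x":-0.025,"y":-0.013,"z":0.0,"ax":0,"ay":0,"az":0.01,"hand":45},{"x":-0.065,"y":-0.033,"z":0.0,"ax":0,"ay":0,"az":0.03,"hand":45},{"x":-0.11,"y":-0.055,"z":0.0,"ax":0,"ay":0,"az":0.05,"hand":45},{"x":-0.155,"y":-0.078,"z":0.015,"ax":0,"ay":0,"az":0.065,"hand":45},{"x":-0.19,"y":-0.097,"z":0.03,"ax":0,"ay":0,"az":0.065,"hand":45},{"x":-0.203,"y":-0.103,"z":0.042,"ax":0,"ay":0,"az":0.065,"hand":45},{"x":-0.203,"y":-0.103,"z":0.044,"ax":0,"ay":0,"az":0.065,"hand":45},{"x":-0.203,"y":-0.103,"z":0.044,"ax":0,"ay":0,"az":0.065,"hand":45}]' --newtons 25

```text
t: 16.73
tool_pos: [0.6482, 0.1492, 0.2334]
orientation: [-0.1, -3.138, 0.0]
force: [-0.4, 0.3, -1.0]
opening: 0.0556
gripper_force: 25.0
```

```bash
python3 -c "
from h import *
go(649.5,149.3,14.5,-3.7)"
```

```text
shift [-0.0014  0.0002  0.0329] turn [-0.    -0.002  0.001] t 16.73 open 0.0556 grip 25.0
```

>>> carry_out --targets '[{"x":-0.001,"y":0,"z":0.018,"ax":0,"ay":0,"az":0,"hand":45},{"x":-0.001,"y":0,"z":0.028,"ax":0,"ay":0,"az":0,"hand":45},{"x":-0.001,"y":0,"z":0.03,"ax":0,"ay":0,"az":0,"hand":45},{"x":-0.001,"y":0,"z":0.031,"ax":0,"ay":0,"az":0,"hand":45},{"x":-0.001,"y":0,"z":0.032,"ax":0,"ay":0,"az":0,"hand":45},{"x":-0.001,"y":0,"z":0.033,"ax":0,"ay":0,"az":0,"hand":45},{"x":-0.001,"y":0,"z":0.033,"ax":0,"ay":0,"az":0,"hand":45}]' --newtons 25

```text
t: 17.6
tool_pos: [0.6501, 0.1487, 0.2015]
orientation: [0.1, 3.14, 0.0]
force: [-0.6, 0.1, -1.3]
opening: 0.0556
gripper_force: 25.0
```

>>> carry_out --targets '[{"x":0,"y":0,"z":0.001,"ax":0,"ay":0,"az":0,"hand":45},{"x":0,"y":0,"z":0.002,"ax":0,"ay":0,"az":0,"hand":45},{"x":0,"y":0,"z":0.002,"ax":0,"ay":0,"az":0,"hand":45}]' --newtons 25

```text
t: 17.98
tool_pos: [0.6502, 0.1488, 0.2006]
orientation: [0.1, 3.14, 0.0]
force: [-4.1, -0.6, 7.8]
opening: 0.0556
gripper_force: 25.0
```

Contact again, so I release. I open symmetrically and rise.

>>> carry_out --targets '[{"x":0,"y":0,"z":-0.0005,"ax":0,"ay":0,"az":0,"hand":45},{"x":0,"y":0,"z":-0.0005,"ax":0,"ay":0,"az":0,"hand":64},{"x":0,"y":0,"z":-0.0005,"ax":0,"ay":0,"az":0,"hand":78},{"x":0,"y":0,"z":-0.0005,"ax":0,"ay":0,"az":0,"hand":85},{"x":0,"y":0,"z":-0.0005,"ax":0,"ay":0,"az":0,"hand":85},{"x":0,"y":0,"z":-0.03,"ax":0,"ay":0,"az":0,"hand":85},{"x":0,"y":0,"z":-0.06,"ax":0,"ay":0,"az":0,"hand":85},{"x":0,"y":0,"z":-0.08,"ax":0,"ay":0,"az":0,"hand":85}]' --newtons 25

```text
t: 18.98
tool_pos: [0.6504, 0.1488, 0.2811]
orientation: [0.1, 3.138, 0.001]
force: [-0.9, 0.1, 0.4]
opening: 0.0792
gripper_force: 0.0
```

```bash
python3 -c "
from h import *
p=stack('scene',1);stack('top',1);cv2.imwrite('pics/s7.png',p)
go(448,251,60,-4.3)"
```

```text
scene 1 [445.9 266.9 140.   50.  -15.1] 0.0193
top 1 [419.4 268.   93.1  36.3  -3.6] 0.0221
shift [0.2094 0.0889 0.0356] turn [0.001 0.005 0.011] t 19.07 open 0.0791 grip 0.0
```

View pics/s7.png

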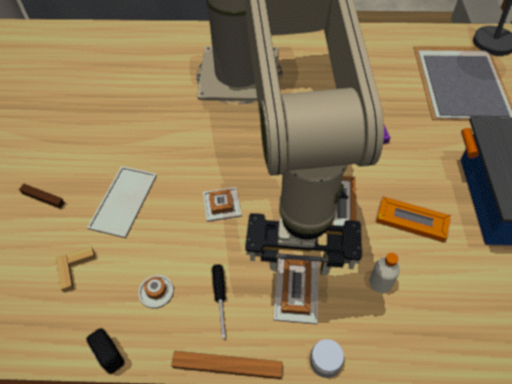

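The medium frame is in its tray (297,287). The arm hides the large frame, but its earlier fix (448,251,-4.3°) held after the last lift. I go there.

>>> carry_out --targets '[{"x":0.209,"y":0.089,"z":0.0,"ax":0,"ay":0,"az":0.01,"hand":96},{"x":0.209,"y":0.089,"z":0.0,"ax":0,"ay":0,"az":0.01,"hand":96},{"x":0.209,"y":0.089,"z":0.0,"ax":0,"ay":0,"az":0.01,"hand":96},{"x":0.209,"y":0.089,"z":0.01,"ax":0,"ay":0,"az":0.01,"hand":96},{"x":0.209,"y":0.089,"z":0.035,"ax":0,"ay":0,"az":0.01,"hand":96},{"x":0.209,"y":0.089,"z":0.035,"ax":0,"ay":0,"az":0.01,"hand":96},{"x":0.209,"y":0.089,"z":0.035,"ax":0,"ay":0,"az":0.01,"hand":96}]' --newtons 30

```text
t: 19.95
tool_pos: [0.4474, 0.2507, 0.2444]
orientation: [-0.117, -3.139, 0.0]
force: [0.2, -0.1, -0.3]
opening: 0.0891
gripper_force: 0.0
```

```bash
python3 -c "
from h import *
go(448,251,10,-4.3)
p=stack('scene',1,c=(.49,.251),r=.05);cv2.imwrite('pics/s8.png',cv2.resize(p[120:270,260:430],(680,600)))"
```

```text
shift [-0.0006  0.0003  0.0484] turn [-0.    -0.     0.001] t 19.95 open 0.0891 grip 0.0
scene 1 [482.4 249.6  87.4  62.3  -4.7] 0.0197
```

View pics/s8.png

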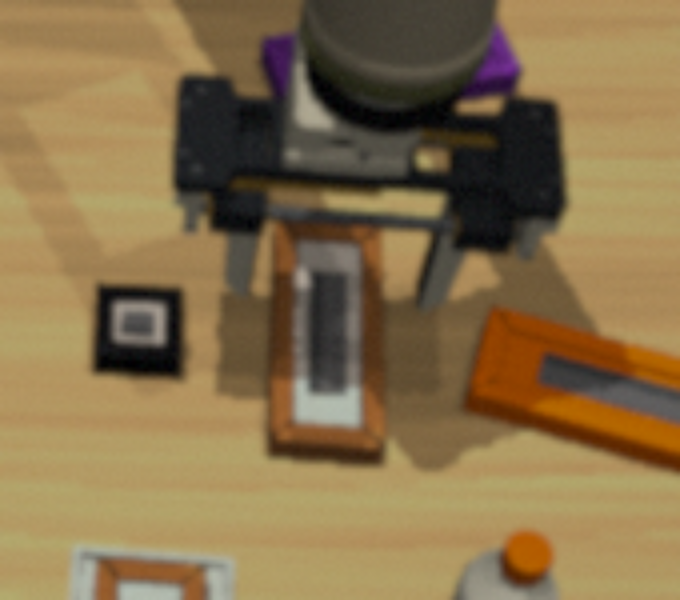

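The open fingers straddle the large frame (325,340), clear of the black and orange ones.

>>> carry_out --targets '[{"x":0,"y":0,"z":0.025,"ax":0,"ay":0,"az":0,"hand":96},{"x":0,"y":0,"z":0.048,"ax":0,"ay":0,"az":0,"hand":96},{"x":0,"y":0,"z":0.048,"ax":0,"ay":0,"az":0,"hand":86},{"x":0,"y":0,"z":0.048,"ax":0,"ay":0,"az":0,"hand":76},{"x":0,"y":0,"z":0.048,"ax":0,"ay":0,"az":0,"hand":68},{"x":0,"y":0,"z":0.048,"ax":0,"ay":0,"az":0,"hand":60},{"x":0,"y":0,"z":0.048,"ax":0,"ay":0,"az":0,"hand":52},{"x":0,"y":0,"z":0.048,"ax":0,"ay":0,"az":0,"hand":52}]' --newtons 30

```text
t: 21.0
tool_pos: [0.4479, 0.2513, 0.1977]
orientation: [0.116, 3.137, 0.002]
force: [0.7, 0.5, 6.0]
opening: 0.0618
gripper_force: 30.0
```

>>> carry_out --targets '[{"x":0,"y":0,"z":-0.008,"ax":0,"ay":0,"az":0,"hand":52},{"x":0,"y":0,"z":-0.025,"ax":0,"ay":0,"az":0,"hand":52},{"x":0,"y":0,"z":-0.055,"ax":0,"ay":0,"az":0,"hand":52},{"x":0,"y":0,"z":-0.08,"ax":0,"ay":0,"az":0,"hand":52},{"x":0,"y":0,"z":-0.08,"ax":0,"ay":0,"az":0,"hand":52}]' --newtons 30

```text
t: 21.62
tool_pos: [0.4482, 0.2513, 0.2795]
orientation: [0.116, 3.135, 0.004]
force: [0.9, -0.6, -1.1]
opening: 0.0615
gripper_force: 30.0
```

```bash
python3 -c "
from h import *
go(443.2,-244.2,50,-13.4)"
```

```text
shift [-0.0314 -0.4947  0.0424] turn [0.003 0.005 0.16 ] t 21.62 open 0.0615 grip 30.0
```

>>> carry_out --targets '[{"x":-0.002,"y":-0.03,"z":0.0,"ax":0,"ay":0,"az":0.01,"hand":52},{"x":-0.005,"y":-0.075,"z":0.0,"ax":0,"ay":0,"az":0.03,"hand":52},{"x":-0.008,"y":-0.13,"z":0.0,"ax":0,"ay":0,"az":0.05,"hand":52},{"x":-0.012,"y":-0.185,"z":0.0,"ax":0,"ay":0,"az":0.07,"hand":52},{"x":-0.015,"y":-0.24,"z":0.0,"ax":0,"ay":0,"az":0.09,"hand":52},{"x":-0.019,"y":-0.295,"z":0.0,"ax":0,"ay":0,"az":0.11,"hand":52},{"x":-0.022,"y":-0.35,"z":0.0,"ax":0,"ay":0,"az":0.13,"hand":52},{"x":-0.025,"y":-0.4,"z":0.0,"ax":0,"ay":0,"az":0.14,"hand":52}]' --newtons 30

```text
t: 22.62
tool_pos: [0.4417, -0.1516, 0.2754]
orientation: [-0.337, -3.122, -0.001]
force: [1.5, -0.4, -1.7]
opening: 0.0618
gripper_force: 30.0
```

>>> carry_out --targets '[{"x":-0.004,"y":-0.045,"z":0.01,"ax":0,"ay":0,"az":0.01,"hand":52},{"x":-0.006,"y":-0.08,"z":0.025,"ax":0,"ay":0,"az":0.02,"hand":52},{"x":-0.006,"y":-0.095,"z":0.04,"ax":0,"ay":0,"az":0.02,"hand":52},{"x":-0.006,"y":-0.095,"z":0.042,"ax":0,"ay":0,"az":0.02,"hand":52},{"x":-0.006,"y":-0.095,"z":0.042,"ax":0,"ay":0,"az":0.02,"hand":52}]' --newtons 30

```text
t: 23.25
tool_pos: [0.4283, -0.2429, 0.2339]
orientation: [-0.365, -3.119, -0.002]
force: [0.1, 0.6, -2.1]
opening: 0.0616
gripper_force: 30.0
```

```bash
python3 -c "
from h import *
go(443.2,-244.2,15,-13.4)
p,d=read_camera('scene');cv2.imwrite('pics/s9.png',cv2.resize(p[110:270,50:210],(600,600)))"
```

```text
shift [-0.0148  0.0021  0.0329] turn [ 0.001 -0.001  0.001] t 23.25 open 0.0616 grip 30.0
```

View pics/s9.png

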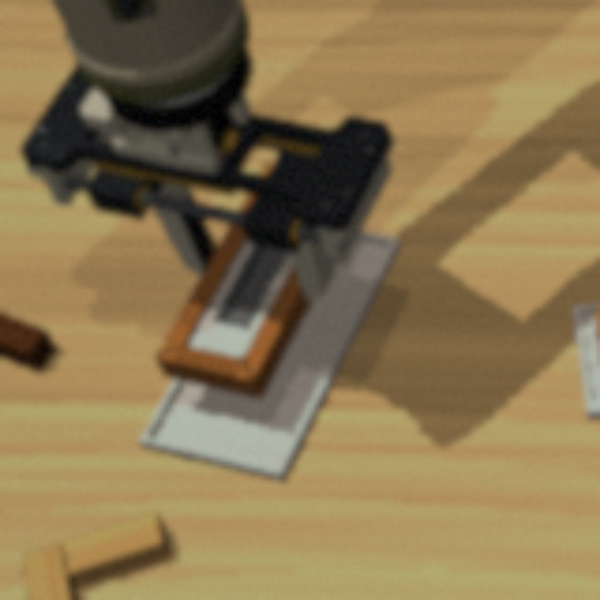

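The frame is held level above its tray, parallel to it. It sits 15 mm short along tool x because the axes turned between calls. I correct that, then lower.

>>> carry_out --targets '[{"x":-0.012,"y":0.001,"z":0,"ax":0,"ay":0,"az":0,"hand":52},{"x":-0.015,"y":0.001,"z":0.005,"ax":0,"ay":0,"az":0,"hand":52},{"x":-0.015,"y":0.001,"z":0.018,"ax":0,"ay":0,"az":0,"hand":52},{"x":-0.015,"y":0.001,"z":0.026,"ax":0,"ay":0,"az":0,"hand":52},{"x":-0.015,"y":0.001,"z":0.029,"ax":0,"ay":0,"az":0,"hand":52},{"x":-0.015,"y":0.001,"z":0.031,"ax":0,"ay":0,"az":0,"hand":52},{"x":-0.015,"y":0.001,"z":0.032,"ax":0,"ay":0,"az":0,"hand":52},{"x":-0.015,"y":0.001,"z":0.032,"ax":0,"ay":0,"az":0,"hand":52}]' --newtons 30

```text
t: 24.3
tool_pos: [0.4432, -0.2466, 0.2026]
orientation: [0.367, 3.12, -0.0]
force: [0.3, -1.2, -0.7]
opening: 0.0616
gripper_force: 30.0
```

```bash
python3 -c "
from h import *
go(443.2,-244.2,14,-13.4)"
```

```text
shift [0.0005 0.0023 0.0026] turn [-0.  0. -0.] t 24.3 open 0.0616 grip 30.0
```

>>> carry_out --targets '[{"x":0,"y":0.002,"z":0.001,"ax":0,"ay":0,"az":0,"hand":52},{"x":0,"y":0.002,"z":0.002,"ax":0,"ay":0,"az":0,"hand":52},{"x":0,"y":0.002,"z":0.003,"ax":0,"ay":0,"az":0,"hand":52},{"x":0,"y":0.002,"z":0.003,"ax":0,"ay":0,"az":0,"hand":52}]' --newtons 30

```text
t: 24.8
tool_pos: [0.4438, -0.2445, 0.2007]
orientation: [-0.366, -3.12, -0.0]
force: [-6.5, 6.1, 13.5]
opening: 0.0616
gripper_force: 30.0
```

>>> carry_out --targets '[{"x":0,"y":0,"z":-0.001,"ax":0,"ay":0,"az":0,"hand":52},{"x":0,"y":0,"z":-0.001,"ax":0,"ay":0,"az":0,"hand":70},{"x":0,"y":0,"z":-0.001,"ax":0,"ay":0,"az":0,"hand":85},{"x":0,"y":0,"z":-0.001,"ax":0,"ay":0,"az":0,"hand":92},{"x":0,"y":0,"z":-0.001,"ax":0,"ay":0,"az":0,"hand":92},{"x":0,"y":0,"z":-0.03,"ax":0,"ay":0,"az":0,"hand":92},{"x":0,"y":0,"z":-0.08,"ax":0,"ay":0,"az":0,"hand":92},{"x":0,"y":0,"z":-0.14,"ax":0,"ay":0,"az":0,"hand":92}]' --newtons 30

```text
t: 25.8
tool_pos: [0.443, -0.2442, 0.3396]
orientation: [-0.366, -3.118, -0.002]
force: [1.5, -0.5, -0.1]
opening: 0.0853
gripper_force: 0.0
```

>>> carry_out --targets '[{"x":0.05,"y":0.05,"z":-0.03,"ax":0,"ay":0,"az":0,"hand":92},{"x":0.05,"y":0.1,"z":-0.03,"ax":0,"ay":0,"az":0,"hand":92},{"x":0.05,"y":0.12,"z":-0.03,"ax":0,"ay":0,"az":0,"hand":92},{"x":0.05,"y":0.12,"z":-0.03,"ax":0,"ay":0,"az":0,"hand":92}]' --newtons 30

```text
t: 26.3
tool_pos: [0.4229, -0.115, 0.3696]
orientation: [0.362, 3.12, -0.0]
force: [0.6, 0.4, 0.9]
opening: 0.0856
gripper_force: 0.0
```

```bash
python3 -c "
from h import *
p,d=read_camera('scene');cv2.imwrite('pics/s10.png',cv2.resize(p,(800,600)));P=cloud('scene',d)
for k,x,y,r in(('large',.4442,-.2449,.1),('medium',.65,.149,.075),('square',.448,-.0175,.048),('round',.6638,-.1342,.04)):
    Q=P[(abs(P[...,2]-.024)<.006)&(np.hypot(P[...,0]-x,P[...,1]-y)<r)];print(k,rect(Q),np.percentile(Q[:,2],[50,95]).round(4))"
```

```text
large [ 446.  -245.4  152.6   64.8  -12.9] [0.0223 0.026 ]
medium [650.5 147.5 108.8  56.   -3.4] [0.0225 0.0258]
square [451.2 -18.7  52.9  49.9  12.5] [0.0228 0.0261]
round [ 661.6 -134.2   40.5   40.5  -64.4] [0.024  0.0268]
```

View pics/s10.png

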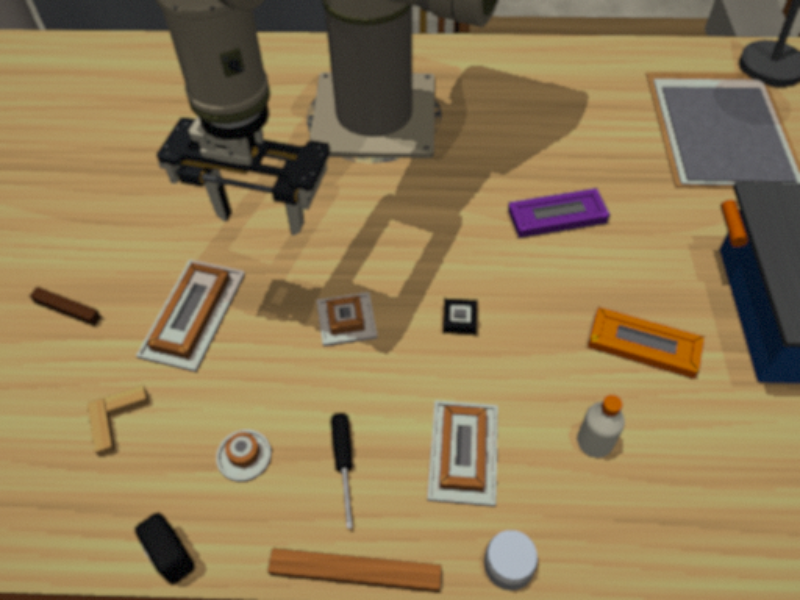

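All four frames lie flat and square in their trays: large (190,310), square (346,315), round (242,448) and medium (465,447). Measured centres are within about 3 mm of the tray centres, the glue bottle still stands at (602,425), and the arm is clear.

```bash
python3 -c "
from plant import *
print(robot.close_job())"
```

```text
the job is handed in; nothing more can be done
None
```

I handed the job in at about 26 s: all four frames lie face up, flat and square in their own trays, within about 3 mm of centre by camera, and the glue bottle is still standing (the hand-in returned no verdict).

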